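# Lay out a power-supply prototype around its circuit board

## Task

Lay out the power-supply prototype for wiring: set the finned heat sink squarely on the flat square power module on the circuit board (not on the round choke coil), and lay the small fan flat and squarely on top of the heat sink. Stand the transformer on the bench off the board's terminal edge, centred on that edge with its long side parallel to it and a clear gap of 90 mm between board and transformer, and stand the capacitor upright on the bench in the middle of that gap. Leave the meter, the pliers and the tumbler where they are.

Things in the scene. Friction and masses are not known exactly. Their poses are not given: they have to be found in the camera images.
- board: Green circuit board fixed to the bench on brass standoffs, 130 mm (its x) by 100 mm (its y), upper face 14 mm above the bench. Origin: on the bench under the board's centre, z up. Its terminal edge is the long edge at +y, roughly to the robot's left: a grey screw-terminal strip, 90 mm long, 11 mm wide and 12 mm high, runs along it, centred, its outer face flush with the edge; the edge itself is at y = 50 mm. The other long edge carries only tiny flat chips.
- module: Power module, fixed on the board: flat square black block 36 x 36 mm, 10 mm high with a bare aluminium top, sides parallel to the board's. Origin: centre of its underside, which is on the board's upper face, so its top is 24 mm above the bench. It is in either half of the board, with the choke in the other, about 64 mm apart between centres.
- choke: Round copper-wound choke coil fixed on the board, 34 mm across, 12 mm high; nothing goes on it. Origin: centre of its underside, on the board's upper face.
- transformer: Loose mains transformer, about 0.45 kg, standing on a steel foot plate 60 mm (its x, the long side) by 46 mm (its y), 50 mm high. The dark iron core is 60 x 26 mm (x, y) and full height; the copper coil through it is 36 x 46 mm (x, y) from 9 to 41 mm height and is good to grip across y (46 mm). Origin: centre of the underside, z up. In place it stands on the bare bench, its centre 163 mm from the board's centre along the board's +y, x axes parallel (either way round).
- capacitor: Loose large black electrolytic capacitor: upright cylinder 35 mm in diameter, 55 mm high, aluminium top with two small brass screw terminals rising 3 mm more. About 70 g. Origin: centre of the underside, z up. In place it stands on the bare bench, 95 mm from the board's centre along the board's +y.
- heatsink: Loose aluminium heat sink, 40 x 40 mm, 30 mm high: a 6 mm base with six upright fins that run along its x. Rigid; grip it on the two outer fins across its y (40 mm). About 80 g. Origin: centre of the underside, z up. Any quarter turn on the module is fine.
- fan: Loose black square cooling fan lying flat, 40 x 40 mm, 20 mm high, with a round opening with a hub and blades. About 30 g. Origin: centre of the underside, z up; x and y are parallel to its sides. Any quarter turn on the heat sink is fine.
- meter: Bystander: red and black hand multimeter lying on the bench beyond the board, 75 x 140 mm (x, y), up to 40 mm high. Origin: centre of the underside.
- pliers: Bystander: pliers lying on the bench beyond the transformer's place, 150 mm long along their y, up to 75 mm wide over the handles at +y, 15 mm high. Origin: under the pivot.
- tumbler: Bystander: steel drinking tumbler with a black lid, 70 mm in diameter, 143 mm high, standing to the robot's right. Origin: centre of the underside.
Not all that is in view belongs to the job. Leave any blue look-alike of the transformer alone.

How it is judged (in metres and radians):
At the end, for the whole second after the job is handed in: Heat sink on module and fan on heat sink, centred to 10 mm, square to 15 degrees; transformer upright on the bench, gap 90 mm and centring within 15 mm, parallel to 15 degrees; capacitor upright within 15 mm of mid-gap, 51 to 87 mm from the transformer (centres); all at rest (horizontal distance between heatsink and module below 0.01 m and z of heatsink in the frame of module between 0.007 and 0.013 m and (angle between the x axis of heatsink and the x axis of module, either way round below 0.26 rad or angle between the x axis of heatsink and the y axis of module, either way round below 0.26 rad) and horizontal distance between fan and heatsink below 0.01 m and z of fan in the frame of heatsink between 0.027 and 0.033 m and (angle between the x axis of fan and the x axis of heatsink, either way round below 0.26 rad or angle between the x axis of fan and the y axis of heatsink, either way round below 0.26 rad) and x of transformer in the frame of board between -0.015 and 0.015 m and y of transformer in the frame of board between 0.148 and 0.178 m and angle between the x axis of transformer and the x axis of board, either way round below 0.26 rad and height (world z) of transformer between -0.004 and 0.004 m and x of capacitor in the frame of board between -0.015 and 0.015 m and y of capacitor in the frame of board between 0.08 and 0.11 m and horizontal distance between capacitor and transformer between 0.051 and 0.087 m and height (world z) of capacitor between -0.004 and 0.004 m and angle between each of heatsink, fan, transformer, capacitor's own z axis and vertical below 0.12 rad and linear speed of each of heatsink, fan, transformer, capacitor below 0.02 m/s and angular speed of each of heatsink, fan, transformer, capacitor below 0.2 rad/s); the robot touches nothing.
It fails at once if the meter is moved by more than 30 mm (distance of meter from where it was at the start of the episode above 0.03 m).
It fails at once if the pliers is moved by more than 30 mm (distance of pliers from where it was at the start of the episode above 0.03 m).
It fails at once if the tumbler is moved by more than 30 mm (distance of tumbler from where it was at the start of the episode above 0.03 m).
It also fails if it takes over 104 s, if anything falls off the work surface, if the arm or the gripper's body presses on something with over 40 N, if the wrist force passes 120 N, or if a joint passes its speed limit or range.

## Robot

A 6-joint arm with a two-finger parallel gripper is mounted at the origin on the work surface. World frame = base frame: x ahead of the robot, y to its left, z up, the work surface at z = 0. Lengths are in m, angles in degrees, forces in N, time in s.
With the tool pointing down it reaches from about 0.375 to 0.825 m from the base axis. Payload 5.5 kg.
Tool frame: the origin (TCP) lies on the centre line of the jaws, within the pads' length; the fingertips stand 19 mm ahead of it and the grasp point (between the pads) is the TCP; z points along the fingers, y is the line along which they close (so a half turn about z gives the same grasp; the last joint's range is limited). The gripper opens to 85 mm and grips with 20 to 120 N. Pads are 22 mm wide; open, the fingers measure 114 mm over their backs; the gripper's body (76 mm by 85 mm) begins 54 mm behind the grasp point. The pads swing forward as they close: fully open they stand 13 mm farther back than shut.
Start: joints at [-63.999, 17.962, -2.699, 69.339, 0, 90], TCP at [0.263, -0.539, 0.25] pointing down, gripper open.
Joint ranges: [-152.73, 152.73], [-39.44, 99.34], [-58.76, 71.6], [-118.89, 123.64], [-81.53, 83.1], [-180, 180]. Speed limits (degrees/s): [136.94, 136.94, 172.46, 180, 180, 180].

## Interface

Orientations are given as a 3x3 rotation matrix whose columns are the frame's x, y, z axes.
In Python, from rig import readout, eyes, bot gives the robot as it stands.
- The arm moves only by the tool apply_moves, never from a script. Its argument "deltas" is a list of rows, each an object with "offset": the shift along the tool's x, y, z in mm, a list of three; "rotation": the turn, a rotation vector about the tool's x, y, z in rad, a list of three; "fingers": the opening in per cent of the stroke, from 0 (shut) to 100 (fully open). A call has 1 to 5 rows; each row is the pose to reach, as a shift and turn from the pose commanded when the call began, along the tool's axes at that moment; what a row does not reach only later rows make up. A row lasts 1/10 s, in which the tool goes at most 50 mm and 8.59 degrees, less where a joint would pass 70% of its speed; a pose out of reach is approached as far as the arm can. A call with a gripper value outside its range is refused whole. The fingers move at their own pace and stop on an object; the grip force is fixed at half the most. Time passes only in rows, so rows that repeat a pose let the fingers close. It gives the time, the measured TCP pose, the force, the opening and the grip force at its end, in the units of the state.
- readout.state(): the state, without advancing time (a new reading comes with each control period).
- eyes.grab_frame(name): name is "side" or "top" or "wrist"; returns the picture (420x560x3 uint8, red, green, blue); there is no depth.
- eyes.camera_info(name): a dict with "K" (3x3 intrinsics, pixels), "cam_to_world" (4x4, takes a point from camera to world coordinates); the wrist camera has in their place "hand_eye" (4x4, takes a point from camera to tool coordinates, whose origin is the TCP and whose axes are the flange's). Camera axes: x right, y down, z forward; pixel columns grow to the right and rows downward; lengths in m; the calibration is good to about 2 mm. A picture is of the moment at which its call begins: read the wrist's pose just before it. camera_info takes no time and is no camera call.
- bot.hand_in(): hands the job in; it is judged then, once.
The state is a dict: "time_s": time; "qpos": joint angles; "qvel": joint speeds; "joint_torque": joint torques, N m; "ee_pos": TCP position; "tool_rot": TCP orientation; "force": force on the tool from outside, world axes, zero at the start; "ft_torque": the same for the moment, N m; "opening": finger opening in m; "grasp_force": force on a finger pad.
Only numpy, scipy, OpenCV 4.12 (cv2) and the standard library are available. Lean on these libraries where they do the work, as an engineer would, in place of code of your own. Each camera call takes 0.05 s, during which the arm holds its last target. There are 200 camera calls.

## Working session

There is one attempt and no reset: what is moved stays moved. The work goes in short steps, Python scripts to look and compute and a tool call to move; the robot and the scene stay as the last step left them, time stands still between calls to the robot, and variables do not carry over. Pictures are saved under pics/ and viewed, at most 14 in all, crops included, and the job is handed in when it is done.

Besides the shell and the picture viewer there is one more tool, called after "Call:" as name([rows], argument=value, ...), one row to a line, values as JSON. apply_moves: Moves the arm, as the interface text tells. Its arguments: {"type":"object","properties":{"deltas":{"type":"array"}},"required":["deltas"]}

```bash
ls; mkdir -p pics
python3 - <<'E'
from rig import readout, eyes, bot
import cv2
for n in ("top","side"):
    im=eyes.grab_frame(n); cv2.imwrite(f"pics/{n}0.png",im[:,:,::-1])
    i=eyes.camera_info(n); print(n,i["K"],i["cam_to_world"])
print(eyes.camera_info("wrist"))
s=readout.state(); print(s["time_s"],s["ee_pos"],s["tool_rot"],s["opening"])
E
```

```text
pics
top [[396.17665705   0.         285.26154706]
 [  0.         396.17665705 218.33184177]
 [  0.           0.           1.        ]] [[-0.06792167 -0.97523645  0.21047687  0.26504877]
 [-0.99766639  0.06786271 -0.00751142 -0.02950051]
 [-0.00695812 -0.21049589 -0.97756998  1.28586852]
 [ 0.          0.          0.          1.        ]]
side [[406.61517447   0.         279.24513218]
 [  0.         406.61517447 210.71033545]
 [  0.           0.           1.        ]] [[-0.98698417 -0.10716292  0.11990976  0.4212704 ]
 [-0.15986794  0.73471194 -0.65927279  0.67987292]
 [-0.01744953 -0.66986153 -0.74228097  0.82788447]
 [ 0.          0.          0.          1.        ]]
{'K': array([[368.51701367,   0.        , 281.31769429],
       [  0.        , 368.51701367, 206.68661257],
       [  0.        ,   0.        ,   1.        ]]), 'hand_eye': array([[ 5.96273330e-04, -9.54614215e-01, -2.97844499e-01,
         7.54143624e-02],
       [ 9.99999630e-01,  7.53751665e-04, -4.13870140e-04,
        -4.63897968e-04],
       [ 6.19587106e-04, -2.97844142e-01,  9.54614311e-01,
        -1.23006889e-01],
       [ 0.00000000e+00,  0.00000000e+00,  0.00000000e+00,
         1.00000000e+00]])}
0.1 [ 0.26280856 -0.53880609  0.24951181] [[ 8.98784988e-01  4.38389199e-01 -6.75072166e-04]
 [ 4.38389718e-01 -8.98783832e-01  1.44164183e-03]
 [ 2.52562601e-05 -1.59167073e-03 -9.99998733e-01]] 0.08564154031976781
```

View pics/top0.png

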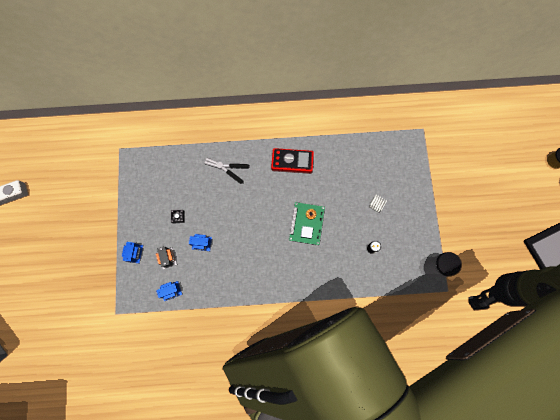

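View pics/side0.png

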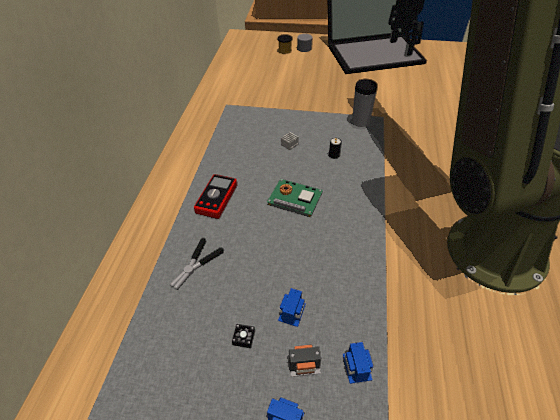

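Top view: board (307,223) with its module (307,232), choke (311,214) and terminal strip on the left. Also heat sink (378,203), capacitor (375,246), fan (177,216), transformer (166,257) among blue decoys, and tumbler (447,264). The side view agrees.

```bash
cat > h.py <<'E'
import numpy as np, cv2
from rig import readout, eyes
def cam(name, st=None):
    i=eyes.camera_info(name); K=np.array(i["K"])
    if name!="wrist": return K,np.array(i["cam_to_world"])
    T=np.eye(4); T[:3,:3]=st["tool_rot"]; T[:3,3]=st["ee_pos"]
    return K,T@np.array(i["hand_eye"])
def ray(C,uv,z):
    K,T=C; uv=np.atleast_2d(np.asarray(uv,float))
    d=np.c_[uv,np.ones(len(uv))]@np.linalg.inv(K).T@T[:3,:3].T
    return T[:3,3]+d*((z-T[2,3])/d[:,2])[:,None]
def proj(C,p):
    K,T=C; q=(np.atleast_2d(p)-T[:3,3])@T[:3,:3]@K.T; return q[:,:2]/q[:,2:]
def blobs(mask,amin=20):
    cs,_=cv2.findContours(mask.astype(np.uint8)*255,cv2.RETR_EXTERNAL,cv2.CHAIN_APPROX_NONE)
    return sorted([c for c in cs if cv2.contourArea(c)>=amin],key=cv2.contourArea,reverse=True)
def rect(C,c,z):
    p=ray(C,c.reshape(-1,2),z)[:,:2]*1000
    (x,y),(w,h),a=cv2.minAreaRect(p.astype(np.float32)); return np.round([x,y,w,h,a],1)
def look(name,fn=None):
    st=readout.state(); im=eyes.grab_frame(name)
    if fn: cv2.imwrite("pics/"+fn,im[:,:,::-1])
    return st,im,cam(name,st)
E
python3 - <<'E'
from h import *
P={"top":dict(board=(307,223,14),module=(307,232,24),choke=(311,214,26),hs=(378,203,30),cap=(375,246,55),fan=(177,216,20),tr=(166,257,50),tumb=(447,264,143)),
"side":dict(board=(295,197,14),module=(306,196,24),choke=(286,189,26),hs=(289,141,20),cap=(335,141,55),fan=(243,335,20),tr=(304,355,50),tumb=(366,87,143))}
for n in P:
    C=cam(n)
    for k,(u,v,z) in P[n].items(): print(n,k,np.round(ray(C,(u,v),z/1000)[0]*1000))
C=cam("top"); im=cv2.imread("pics/top0.png"); hsv=cv2.cvtColor(im,cv2.COLOR_BGR2HSV)
g=blobs((hsv[...,0]>45)&(hsv[...,0]<90)&(hsv[...,1]>100),100)
print("board",rect(C,g[0],.014))
E
```

```text
top board [ 518. -109.   14.]
top module [ 487. -106.   24.]
top choke [ 545. -124.   26.]
top hs [ 566. -345.   30.]
top cap [ 422. -313.   55.]
top fan [570. 314.  20.]
top tr [433. 342.  50.]
top tumb [ 345. -492.  143.]
side board [ 518. -100.   14.]
side module [487. -99.  24.]
side choke [ 545. -116.   26.]
side hs [ 569. -335.   20.]
side cap [ 425. -311.   55.]
side fan [571. 321.  20.]
side tr [439. 356.  50.]
side tumb [ 348. -478.  143.]
board [ 518.4 -108.5   96.9  128.8   76.8]
```

Call:
apply_moves([
  {"offset": [40,-10,0],"rotation": [0,0,0.0907],"fingers": 100},
  {"offset": [80,-20,0],"rotation": [0,0,0.1815],"fingers": 100},
  {"offset": [120,-30,0],"rotation": [0,0,0.2722],"fingers": 100},
  {"offset": [160,-40,0],"rotation": [0,0,0.363],"fingers": 100},
  {"offset": [200,-50,0],"rotation": [0,0,0.4537],"fingers": 100},
])

```text
time_s: 0.6
ee_pos: [0.4217, -0.4053, 0.2499]
tool_rot: [[1.0, -0.004, -0.001], [-0.004, -1.0, 0.0], [-0.001, -0.0, -1.0]]
force: [0.7, -0.4, 1.3]
opening: 0.0854
grasp_force: 0.0
```

Call:
apply_moves([
  {"offset": [30,-27,0],"rotation": [0,0,0],"fingers": 100},
  {"offset": [60,-54,0],"rotation": [0,0,0],"fingers": 100},
  {"offset": [90,-80,0],"rotation": [0,0,0],"fingers": 100},
  {"offset": [119,-106,0],"rotation": [0,0,0],"fingers": 100},
  {"offset": [119,-106,0],"rotation": [0,0,0],"fingers": 100},
])

```text
time_s: 1.1
ee_pos: [0.5427, -0.2973, 0.2495]
tool_rot: [[1.0, 0.005, 0.0], [0.005, -1.0, 0.002], [0.0, -0.002, -1.0]]
force: [0.4, 0.0, 0.3]
opening: 0.0858
grasp_force: 0.0
```

Run:
```python
from h import *
st,im,C=look("wrist","w1.png")
print(st["time_s"],st["ee_pos"],st["tool_rot"],st["qpos"],st["qvel"])
```

```text
1.1 [ 0.54271087 -0.29725846  0.24952964] [[ 9.99985923e-01  5.28816432e-03  4.35735373e-04]
 [ 5.28744464e-03 -9.99984682e-01  1.63657500e-03]
 [ 4.44383176e-04 -1.63424804e-03 -9.99998566e-01]] [-2.87582862e+01  2.00497624e+01  9.48310845e-02  7.00682959e+01
  9.42146039e-02  1.50938724e+02] [-3.42683679 -0.99158616 -1.5610263   0.48648605 -2.74106496 -2.42245339]
```

View pics/w1.png

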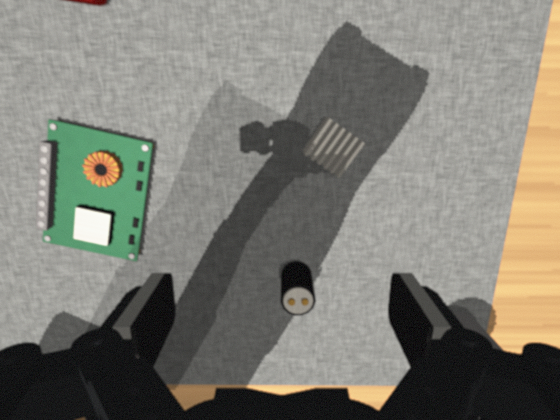

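Wrist view: module (93,225), choke (101,170), strip on the left, heat sink (335,145) turned about 30°, capacitor top (297,300).

Run:
```python
from h import *
im=cv2.imread("pics/w1.png"); 
st=dict(ee_pos=[.54271,-.29726,.24953],tool_rot=[[1,.0053,.0004],[.0053,-1,.0016],[.0004,-.0016,-1]])
C=cam("wrist",st); hsv=cv2.cvtColor(im,cv2.COLOR_BGR2HSV); g=cv2.cvtColor(im,cv2.COLOR_BGR2GRAY)
b=blobs((hsv[...,0]>45)&(hsv[...,0]<90)&(hsv[...,1]>100),500)[0]
hull=cv2.convexHull(b); print("board",rect(C,hull,.014))
m=blobs((g>200)&(hsv[...,1]<40)&(np.indices(g.shape)[1]<130)&(np.indices(g.shape)[0]>190)&(np.indices(g.shape)[0]<260),200)
print("module",[rect(C,c,.024) for c in m])
sub=np.zeros_like(g); sub[110:180,298:372]=1
print("pct",np.percentile(g[110:180,298:372],[5,25,50,75,90,98]))
f=blobs((g>110)&(sub>0),15)
for c in f: print(len(c),rect(C,c,.030),c.reshape(-1,2).min(0),c.reshape(-1,2).max(0))
al=np.vstack(f); print("all",rect(C,al,.030))
cm=np.zeros_like(g); cm[270:330,270:330]=1
t=blobs((g>120)&(cm>0),30); print("captop",[ (cv2.minEnclosingCircle((ray(C,c.reshape(-1,2),.055)[:,:2]*1000).astype(np.float32))) for c in t[:4]])
cv2.imwrite("pics/w1c.png",cv2.resize(im[95:335,260:390],None,fx=4,fy=2.4*1,interpolation=cv2.INTER_CUBIC))
```

```text
board [ 518.7 -109.4   97.7  127.6   77.2]
module [array([ 486.9, -105. ,   34.6,   34.6,   77.1])]
pct [ 66.  86.  91.  98. 131. 151.]
68 [ 575.9 -337.5    4.2   35.7   55.9] [314 123] [338 156]
56 [ 583.2 -333.6    4.3   28.    57.5] [313 118] [332 145]
56 [ 574.6 -345.5    4.    29.    56.2] [325 128] [345 154]
56 [ 561.7 -363.8    4.    29.5   56.8] [344 142] [364 169]
47 [ 572.8 -353.2    3.7   23.9   56.5] [334 132] [351 154]
42 [ 570.  -360.2    3.9   20.7   56.8] [343 137] [358 156]
29 [ 5.445e+02 -3.785e+02  1.060e+01  6.700e+00  4.000e-01] [364 168] [371 179]
all [ 562.9 -357.5   66.7   35.8   56.7]
captop [((422.17340087890625, -323.16864013671875), 38.9998779296875), ((422.5909729003906, -313.5724792480469), 14.023192405700684)]
```

Call:
apply_moves([
  {"offset": [0,0,8],"rotation": [0,0,-0.147],"fingers": 100},
  {"offset": [0,0,16],"rotation": [0,0,-0.294],"fingers": 100},
  {"offset": [0,0,24],"rotation": [0,0,-0.441],"fingers": 100},
  {"offset": [0,0,32],"rotation": [0,0,-0.588],"fingers": 100},
  {"offset": [0,0,40],"rotation": [0,0,-0.735],"fingers": 100},
])

```text
time_s: 1.65
ee_pos: [0.5387, -0.3016, 0.2097]
tool_rot: [[0.739, 0.674, -0.001], [0.674, -0.739, 0.0], [-0.001, -0.001, -1.0]]
force: [-0.3, -0.2, 0.5]
opening: 0.0855
grasp_force: 0.0
```

Call:
apply_moves([
  {"offset": [0,0,8],"rotation": [0,0,-0.147],"fingers": 100},
  {"offset": [0,0,16],"rotation": [0,0,-0.294],"fingers": 100},
  {"offset": [0,0,24],"rotation": [0,0,-0.441],"fingers": 100},
  {"offset": [0,0,32],"rotation": [0,0,-0.588],"fingers": 100},
  {"offset": [0,0,40],"rotation": [0,0,-0.735],"fingers": 100},
])

```text
time_s: 2.15
ee_pos: [0.5386, -0.3015, 0.1697]
tool_rot: [[0.096, 0.995, -0.001], [0.995, -0.096, 0.0], [-0.0, -0.001, -1.0]]
force: [-0.4, 0.7, -0.3]
opening: 0.0853
grasp_force: 0.0
```

Call:
apply_moves([
  {"offset": [0,0,8],"rotation": [0,0,-0.147],"fingers": 100},
  {"offset": [0,0,16],"rotation": [0,0,-0.294],"fingers": 100},
  {"offset": [0,0,24],"rotation": [0,0,-0.441],"fingers": 100},
  {"offset": [0,0,32],"rotation": [0,0,-0.588],"fingers": 100},
  {"offset": [0,0,40],"rotation": [0,0,-0.735],"fingers": 100},
])

```text
time_s: 2.65
ee_pos: [0.5386, -0.3016, 0.1297]
tool_rot: [[-0.596, 0.803, -0.001], [0.803, 0.596, 0.0], [0.001, -0.001, -1.0]]
force: [-0.2, 1.0, -1.0]
opening: 0.0853
grasp_force: 0.0
```

Call:
apply_moves([
  {"offset": [0,0,0],"rotation": [0,0,-0.12],"fingers": 100},
  {"offset": [0,0,0],"rotation": [0,0,-0.24],"fingers": 100},
  {"offset": [0,0,0],"rotation": [0,0,-0.355],"fingers": 100},
  {"offset": [0,0,0],"rotation": [0,0,-0.355],"fingers": 100},
  {"offset": [0,0,0],"rotation": [0,0,-0.355],"fingers": 100},
])

```text
time_s: 3.15
ee_pos: [0.5391, -0.3012, 0.1302]
tool_rot: [[-0.834, 0.552, -0.001], [0.552, 0.834, 0.0], [0.0, -0.0, -1.0]]
force: [1.0, -0.2, 0.2]
opening: 0.0855
grasp_force: 0.0
```

```bash
cat >> h.py <<'E'
def delta(st,x,y,z,yaw):
    """offset mm (tool axes) and turn about tool z to TCP target (mm) and yaw (deg)"""
    R=np.array(st["tool_rot"]); d=np.array([x,y,z])-np.array(st["ee_pos"])*1000
    cur=np.degrees(np.arctan2(R[1,0],R[0,0])); t=(yaw-cur+180)%360-180
    print("t %.2f pos"%st["time_s"],np.round(np.array(st["ee_pos"])*1000,1),"yaw %.2f q6 %.1f"%(cur,st["qpos"][5]),"| off",np.round(R.T@d,1),"rot %.4f"%-np.radians(t))
E
python3 - <<'E'
from h import *
st,im,C=look("wrist","w2.png"); delta(st,568.4,-346,22,146.7)
g=cv2.cvtColor(im,cv2.COLOR_RGB2GRAY); print(proj(C,[.5684,-.346,.03]))
E
```

```text
t 3.15 pos [ 539.1 -301.2  130.2] yaw 146.47 q6 4.3 | off [-49.2 -21.1 108.2] rot -0.0041
[[250.66124202 286.02695063]]
```

View pics/w2.png

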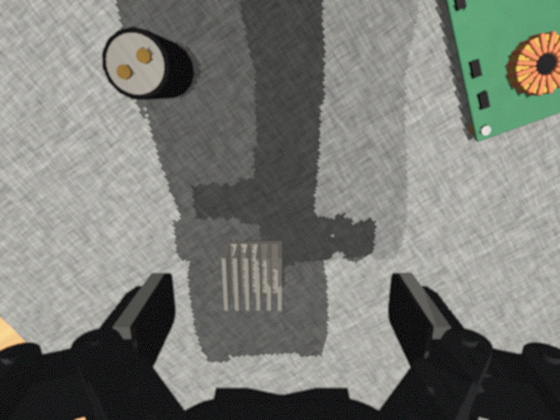

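Wrist view: fins span u 222–283, v 243–310, parallel to the tool axis; no obstacles for the fingers.

Run:
```python
from h import *
st=readout.state(); C=cam("wrist",st)
for uv in [(252.5,276.5),(222,310),(283,310),(283,243),(225,258)]: print(np.round(ray(C,uv,.03)[0]*1000,1))
im=cv2.imread("pics/w2.png"); g=cv2.cvtColor(im,cv2.COLOR_BGR2GRAY)[235:320,212:295]
f=blobs(g>115,10); al=np.vstack(f)+[212,235]; print([c.reshape(-1,2).min(0)+[212,235] for c in f],[c.reshape(-1,2).max(0)+[212,235] for c in f]); print(rect(C,al,.03))
c=ray(C,(252.5,276.5),.03)[0]*1000; delta(st,c[0],c[1],22,146.7)
```

```text
[ 563.4 -340.7   30. ]
[ 573.  -373.3   30. ]
[ 596.4 -337.9   30. ]
[ 554.3 -310.1   30. ]
[ 542.1 -348.2   30. ]
[array([251, 244]), array([242, 255]), array([262, 259]), array([272, 268]), array([231, 258]), array([221, 258]), array([230, 243]), array([241, 243])] [array([260, 310]), array([249, 310]), array([271, 310]), array([281, 310]), array([238, 310]), array([227, 310]), array([236, 255]), array([247, 253])]
[ 563.5 -341.9   40.3   50.4   56.5]
t 3.20 pos [ 539.3 -301.1  130.2] yaw 146.50 q6 4.3 | off [-42.  -19.7 108.2] rot -0.0035
```

Call:
apply_moves([
  {"offset": [-48,-20,10],"rotation": [0,0,-0.004],"fingers": 100},
  {"offset": [-48,-20,45],"rotation": [0,0,-0.004],"fingers": 100},
  {"offset": [-48,-20,80],"rotation": [0,0,-0.004],"fingers": 100},
  {"offset": [-48,-20,108],"rotation": [0,0,-0.004],"fingers": 100},
  {"offset": [-48,-20,108],"rotation": [0,0,-0.004],"fingers": 50},
])

```text
time_s: 3.7
ee_pos: [0.5655, -0.342, 0.0177]
tool_rot: [[-0.837, 0.547, -0.007], [0.547, 0.837, 0.004], [0.008, -0.0, -1.0]]
force: [0.7, -0.3, -0.3]
opening: 0.0733
grasp_force: 0.0
```

Call:
apply_moves([
  {"offset": [0,0,0],"rotation": [0,0,0],"fingers": 20},
  {"offset": [0,0,0],"rotation": [0,0,0],"fingers": 20},
  {"offset": [0,0,0],"rotation": [0,0,0],"fingers": 20},
  {"offset": [0,0,0],"rotation": [0,0,0],"fingers": 20},
  {"offset": [0,0,0],"rotation": [0,0,0],"fingers": 20},
])

```text
time_s: 4.2
ee_pos: [0.5706, -0.3447, 0.0248]
tool_rot: [[-0.838, 0.546, 0.003], [0.546, 0.838, -0.002], [-0.004, 0.0, -1.0]]
force: [0.2, 0.5, 7.2]
opening: 0.0392
grasp_force: 62.6
```

Run:
```python
from h import *
st=readout.state(); delta(st,568,-346,22,146.7); print(st["opening"],st["grasp_force"],st["force"])
```

```text
t 4.20 pos [ 570.6 -344.7   24.8] yaw 146.90 q6 2.0 | off [ 1.5 -2.5  2.8] rot 0.0036
0.03915926127591254 62.55592346191406 [0.1910251  0.45018714 7.21523256]
```

Call:
apply_moves([
  {"offset": [0,0,-35],"rotation": [0,0,0],"fingers": 20},
  {"offset": [0,0,-80],"rotation": [0,0,0],"fingers": 20},
  {"offset": [30,24,-90],"rotation": [0,0,-0.12],"fingers": 20},
  {"offset": [65,51,-90],"rotation": [0,0,-0.24],"fingers": 20},
  {"offset": [100,78,-90],"rotation": [0,0,-0.354],"fingers": 20},
])

```text
time_s: 4.7
ee_pos: [0.528, -0.2231, 0.1138]
tool_rot: [[-0.976, 0.218, 0.003], [0.218, 0.976, -0.001], [-0.003, -0.0, -1.0]]
force: [-0.1, 1.3, -1.6]
opening: 0.0389
grasp_force: 61.7
```

Run:
```python
from h import *
st=readout.state(); delta(st,488,-105,110,167.2); print(st["opening"],st["grasp_force"],st["force"])
```

```text
t 4.70 pos [ 528.  -223.1  113.8] yaw 167.41 q6 -10.3 | off [ 64.8 106.5   3.6] rot 0.0036
0.03893873667119218 61.7431640625 [-0.14284766  1.31158505 -1.6234566 ]
```

Call:
apply_moves([
  {"offset": [20,33,0],"rotation": [0,0,0.003],"fingers": 20},
  {"offset": [42,69,0],"rotation": [0,0,0.003],"fingers": 20},
  {"offset": [65,106,0],"rotation": [0,0,0.003],"fingers": 20},
  {"offset": [65,106,0],"rotation": [0,0,0.003],"fingers": 20},
  {"offset": [65,106,0],"rotation": [0,0,0.003],"fingers": 20},
])

```text
time_s: 5.2
ee_pos: [0.4882, -0.1055, 0.1132]
tool_rot: [[-0.975, 0.223, 0.001], [0.223, 0.975, -0.001], [-0.002, -0.0, -1.0]]
force: [0.4, 0.1, -1.3]
opening: 0.039
grasp_force: 61.8
```

Run:
```python
from h import *
st,im,C=look("wrist","w3.png"); delta(st,488,-105,49,167.2)
hsv=cv2.cvtColor(im,cv2.COLOR_RGB2HSV); g=cv2.cvtColor(im,cv2.COLOR_RGB2GRAY)
b=blobs((hsv[...,0]>45)&(hsv[...,0]<90)&(hsv[...,1]>100),500)
for c in b[:3]: print(cv2.boundingRect(c),rect(C,cv2.convexHull(c),.014))
print("proj module corners",proj(C,[[.487,-.105,.024]]))
```

```text
t 5.20 pos [ 488.2 -105.5  113.2] yaw 167.13 q6 0.7 | off [ 0.4  0.4 64.2] rot -0.0012
(210, 164, 160, 97) [ 486.3 -100.1   98.2   63.7   77.8]
proj module corners [[281.60857892 221.50156741]]
```

View pics/w3.png

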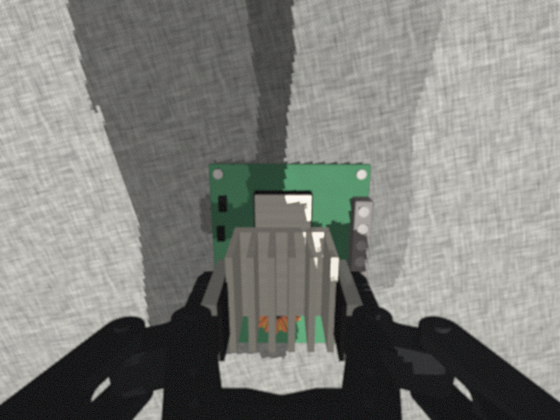

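Module's near edge runs (254.5,191.5)–(312,191.5) just beyond the held heat sink; board's short edge is at v 164, u 209–370.

Run:
```python
from h import *
st=readout.state(); C=cam("wrist",st); a=np.radians(-12.8); R=np.array([[np.cos(a),-np.sin(a)],[np.sin(a),np.cos(a)]])
o=np.array([518.7,-109.4])
for uv,z in [((254.5,191.5),.024),((312.5,191.5),.024),((209,164),.014),((370.5,164),.014)]:
    p=ray(C,uv,z)[0][:2]*1000; print(np.round(p,1),np.round((p-o)@R,1))
print("tcp",np.round((np.array(st["ee_pos"])[:2]*1000-o)@R,1))
```

```text
[ 465.4 -117.4] [-50.2 -19.6]
[473.2 -83.7] [-50.1  15. ]
[ 444.9 -141.5] [-64.9 -47.6]
[466.9 -45.5] [-64.7  50.8]
tcp [-29.9  -3.6]
```

Call:
apply_moves([
  {"offset": [1,1,25],"rotation": [0,0,0],"fingers": 20},
  {"offset": [1,1,48],"rotation": [0,0,0],"fingers": 20},
  {"offset": [1,1,60],"rotation": [0,0,0],"fingers": 20},
  {"offset": [1,1,64],"rotation": [0,0,0],"fingers": 20},
  {"offset": [1,1,64],"rotation": [0,0,0],"fingers": 20},
])

```text
time_s: 5.75
ee_pos: [0.4875, -0.1058, 0.049]
tool_rot: [[-0.974, 0.226, 0.0], [0.226, 0.974, -0.0], [-0.0, -0.0, -1.0]]
force: [-0.1, 0.3, -0.5]
opening: 0.0392
grasp_force: 61.9
```

Call:
apply_moves([
  {"offset": [0,0,1],"rotation": [0,0,0],"fingers": 20},
  {"offset": [0,0,1],"rotation": [0,0,0],"fingers": 70},
  {"offset": [0,0,1],"rotation": [0,0,0],"fingers": 70},
  {"offset": [0,0,1],"rotation": [0,0,0],"fingers": 70},
  {"offset": [0,0,-30],"rotation": [0,0,0],"fingers": 70},
])

```text
time_s: 6.25
ee_pos: [0.4842, -0.1043, 0.0755]
tool_rot: [[-0.974, 0.225, -0.007], [0.225, 0.974, 0.001], [0.007, -0.0, -1.0]]
force: [0.5, 0.7, 0.2]
opening: 0.0596
grasp_force: 0.0
```

Call:
apply_moves([
  {"offset": [0,0,-40],"rotation": [0,0,0],"fingers": 100},
  {"offset": [0,0,-80],"rotation": [0,0,0],"fingers": 100},
  {"offset": [0,0,-110],"rotation": [0,0,0],"fingers": 100},
  {"offset": [0,0,-130],"rotation": [0,0,0],"fingers": 100},
  {"offset": [0,0,-130],"rotation": [0,0,0],"fingers": 100},
])

```text
time_s: 6.75
ee_pos: [0.4893, -0.1053, 0.2115]
tool_rot: [[-0.974, 0.225, 0.006], [0.225, 0.974, -0.001], [-0.006, 0.0, -1.0]]
force: [0.5, -0.1, 0.1]
opening: 0.0853
grasp_force: 0.0
```

Run:
```python
from h import *
st,im,C=look("wrist","w4.png"); delta(st,510,290,250,167.2)
```

```text
t 6.75 pos [ 489.3 -105.3  211.5] yaw 167.02 q6 0.8 | off [ 68.4 389.9 -38.9] rot -0.0032
```

View pics/w4.png

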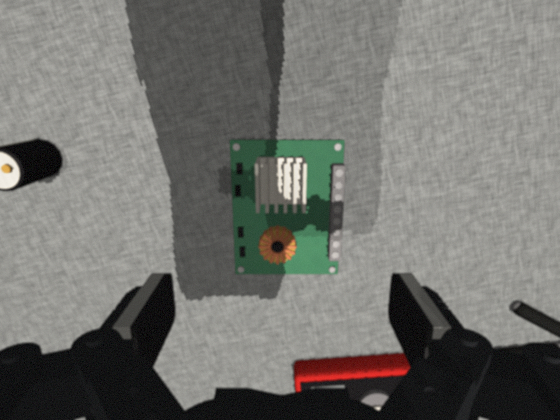

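Heat sink sits squarely on the module (u 256–307, v 158–207). On to the left side.

Call:
apply_moves([
  {"offset": [13,42,-10],"rotation": [0,0,0],"fingers": 100},
  {"offset": [27,87,-20],"rotation": [0,0,0],"fingers": 100},
  {"offset": [41,132,-30],"rotation": [0,0,0],"fingers": 100},
  {"offset": [55,177,-40],"rotation": [0,0,0],"fingers": 100},
  {"offset": [69,222,-50],"rotation": [0,0,0],"fingers": 100},
])

```text
time_s: 7.3
ee_pos: [0.4686, 0.1285, 0.2571]
tool_rot: [[-0.974, 0.225, -0.002], [0.225, 0.974, -0.001], [0.002, -0.001, -1.0]]
force: [0.6, -0.0, 0.4]
opening: 0.0853
grasp_force: 0.0
```

Call:
apply_moves([
  {"offset": [14,45,-4],"rotation": [0,0,0],"fingers": 100},
  {"offset": [28,90,-8],"rotation": [0,0,0],"fingers": 100},
  {"offset": [42,135,-8],"rotation": [0,0,0],"fingers": 100},
  {"offset": [50,166,-8],"rotation": [0,0,0],"fingers": 100},
  {"offset": [50,166,-8],"rotation": [0,0,0],"fingers": 100},
])

```text
time_s: 7.8
ee_pos: [0.4574, 0.3034, 0.2641]
tool_rot: [[-0.975, 0.22, -0.002], [0.22, 0.975, -0.0], [0.002, -0.001, -1.0]]
force: [-0.1, -0.1, -1.1]
opening: 0.0854
grasp_force: 0.0
```

Run:
```python
from h import *
st,im,C=look("wrist","w5.png"); delta(st,570,318,120,167.2)
np.savez("w5.npz",R=st["tool_rot"],p=st["ee_pos"])
```

```text
t 7.80 pos [457.4 303.4 264.1] yaw 167.29 q6 46.2 | off [-107.    39.2  143.9] rot 0.0016
```

View pics/w5.png

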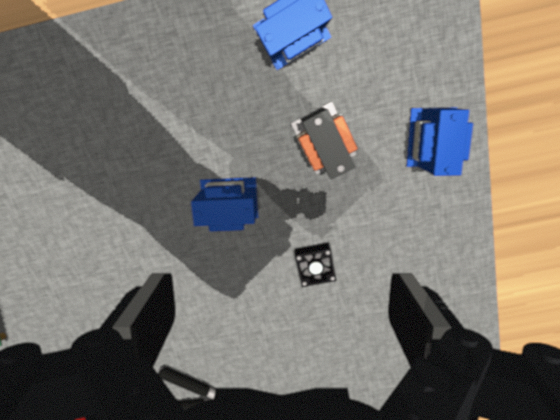

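Wrist view: fan at (315,264), the true transformer (dark core, orange coil) at (327,142); three blue decoys around.

Run:
```python
from h import *
d=np.load("w5.npz"); C=cam("wrist",dict(tool_rot=d["R"],ee_pos=d["p"]))
im=cv2.imread("pics/w5.png"); hsv=cv2.cvtColor(im,cv2.COLOR_BGR2HSV); g=cv2.cvtColor(im,cv2.COLOR_BGR2GRAY)
def box(m,x0,x1,y0,y1):
    o=np.zeros_like(m); o[y0:y1,x0:x1]=m[y0:y1,x0:x1]; return o
f=blobs(box(g<70,285,345,232,295),30)
for c in f[:3]: print("fan",cv2.boundingRect(c),rect(C,c,.020))
for th in (70,80,90):
  t=blobs(box((g<th)&(hsv[...,1]<80),290,360,105,182),60)
  for c in t[:3]: print("core",th,cv2.boundingRect(c),rect(C,c,.050))
o=blobs(box((hsv[...,0]<15)&(hsv[...,1]>150),285,365,95,185),40)
for c in o[:2]: print("coil",cv2.boundingRect(c),rect(C,c,.041))
print("coils",rect(C,np.vstack(o[:2]),.041))
```

```text
fan (295, 243, 40, 43) [566.6 316.4  38.2  46.6  89.3]
core 70 (302, 108, 23, 14) [406.6 343.3   3.3  21.9  15.6]
core 80 (301, 108, 24, 26) [408.9 341.   11.6  25.5  41.2]
core 90 (298, 108, 28, 26) [409.7 340.   13.   28.   41.3]
core 90 (294, 136, 17, 31) [437.  326.9  30.5   3.4  13.8]
coil (300, 134, 22, 35) [440.6 335.3  33.6   8.6  14.3]
coil (345, 138, 11, 14) [441.8 372.8  11.5   7.   14.5]
coils [436.  352.2  33.6  43.6  15.3]
```

Call:
apply_moves([
  {"offset": [-30,10,35],"rotation": [0,0,-0.07],"fingers": 100},
  {"offset": [-60,20,70],"rotation": [0,0,-0.14],"fingers": 100},
  {"offset": [-90,31,105],"rotation": [0,0,-0.21],"fingers": 100},
  {"offset": [-107,37,140],"rotation": [0,0,-0.21],"fingers": 100},
  {"offset": [-107,37,144],"rotation": [0,0,-0.21],"fingers": 100},
])

```text
time_s: 8.35
ee_pos: [0.5696, 0.3086, 0.1158]
tool_rot: [[-1.0, 0.019, -0.008], [0.019, 1.0, -0.005], [0.007, -0.005, -1.0]]
force: [-2.2, 0.9, -1.0]
opening: 0.0854
grasp_force: 0.0
```

Call:
apply_moves([
  {"offset": [0,0,0],"rotation": [0,0,0],"fingers": 100},
  {"offset": [0,0,0],"rotation": [0,0,0],"fingers": 100},
])

```text
time_s: 8.55
ee_pos: [0.5707, 0.3115, 0.1236]
tool_rot: [[-1.0, 0.017, 0.0], [0.017, 1.0, 0.0], [-0.0, 0.0, -1.0]]
force: [0.1, 0.5, 1.0]
opening: 0.0856
grasp_force: 0.0
```

Run:
```python
from h import *
st,im,C=look("wrist","w6.png"); delta(st,569.5,316.4,25,179.3)
g=cv2.cvtColor(im,cv2.COLOR_RGB2GRAY); u,v=proj(C,[.5695,.3164,.02])[0].astype(int); print(u,v)
m=np.zeros_like(g); m[v-70:v+70,u-60:u+60]=(g<70)[v-70:v+70,u-60:u+60]
for c in blobs(m,50)[:3]: print(cv2.boundingRect(c),rect(C,c,.02))
```

```text
t 8.55 pos [570.7 311.5 123.6] yaw 179.02 q6 29.6 | off [ 1.3  4.8 98.6] rot -0.0048
288 214
(233, 181, 108, 82) [575.  315.8  56.3  68.4   1.2]
(271, 262, 18, 18) [609.9 308.5   8.8  12.9  33.4]
(336, 224, 12, 26) [586.  351.4  17.8   7.2   2.1]
```

View pics/w6.png

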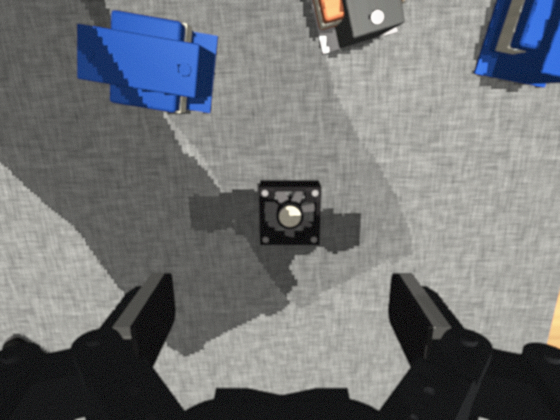

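Fan top face u 259–321, v 187–245, square with the tool; centre (290,216).

Call:
apply_moves([
  {"offset": [0,6,30],"rotation": [0,0,0],"fingers": 100},
  {"offset": [0,6,65],"rotation": [0,0,0],"fingers": 100},
  {"offset": [0,6,88],"rotation": [0,0,0],"fingers": 100},
  {"offset": [0,6,97],"rotation": [0,0,0],"fingers": 100},
  {"offset": [0,6,97],"rotation": [0,0,0],"fingers": 50},
])

```text
time_s: 9.1
ee_pos: [0.5705, 0.318, 0.0257]
tool_rot: [[-1.0, 0.016, -0.0], [0.016, 1.0, -0.0], [0.0, -0.0, -1.0]]
force: [0.2, -0.4, 1.1]
opening: 0.0732
grasp_force: 0.0
```

Call:
apply_moves([
  {"offset": [0,0,0],"rotation": [0,0,0],"fingers": 20},
  {"offset": [0,0,0],"rotation": [0,0,0],"fingers": 20},
  {"offset": [0,0,0],"rotation": [0,0,0],"fingers": 20},
  {"offset": [0,0,0],"rotation": [0,0,0],"fingers": 20},
  {"offset": [0,0,0],"rotation": [0,0,0],"fingers": 20},
])

```text
time_s: 9.6
ee_pos: [0.5726, 0.3189, 0.0278]
tool_rot: [[-1.0, 0.017, 0.003], [0.017, 1.0, 0.002], [-0.003, 0.002, -1.0]]
force: [-0.7, -0.9, 7.4]
opening: 0.0384
grasp_force: 61.0
```

Run:
```python
from h import *
st=readout.state(); delta(st,487,-105,130,167.2); print(st["opening"],st["grasp_force"],st["force"])
```

```text
t 9.60 pos [572.6 318.9  27.8] yaw 179.05 q6 30.1 | off [  78.2 -425.1 -103.3] rot 0.2069
0.038410739038671676 60.95573902130127 [-0.68930649 -0.92676398  7.39573639]
```

Call:
apply_moves([
  {"offset": [0,0,-40],"rotation": [0,0,0],"fingers": 20},
  {"offset": [0,0,-85],"rotation": [0,0,0],"fingers": 20},
  {"offset": [8,-42,-105],"rotation": [0,0,0],"fingers": 20},
  {"offset": [16,-87,-112],"rotation": [0,0,0],"fingers": 20},
  {"offset": [24,-132,-112],"rotation": [0,0,0],"fingers": 20},
])

```text
time_s: 10.1
ee_pos: [0.5461, 0.186, 0.1403]
tool_rot: [[-1.0, 0.015, 0.005], [0.015, 1.0, 0.001], [-0.005, 0.002, -1.0]]
force: [-0.1, -0.4, -0.7]
opening: 0.0382
grasp_force: 60.5
```

Call:
apply_moves([
  {"offset": [8,-45,0],"rotation": [0,0,0.04],"fingers": 20},
  {"offset": [16,-90,0],"rotation": [0,0,0.08],"fingers": 20},
  {"offset": [24,-135,0],"rotation": [0,0,0.12],"fingers": 20},
  {"offset": [32,-180,0],"rotation": [0,0,0.16],"fingers": 20},
  {"offset": [40,-225,0],"rotation": [0,0,0.207],"fingers": 20},
])

```text
time_s: 10.6
ee_pos: [0.5011, -0.0396, 0.1385]
tool_rot: [[-0.975, 0.223, 0.002], [0.223, 0.975, -0.0], [-0.002, 0.0, -1.0]]
force: [-0.1, -0.1, -0.7]
opening: 0.0382
grasp_force: 60.5
```

Run:
```python
from h import *
st=readout.state(); delta(st,488.2,-106,140,167.1); print(st["opening"],st["grasp_force"],st["force"])
```

```text
t 10.60 pos [501.1 -39.6 138.5] yaw 167.10 q6 8.4 | off [ -2.3 -67.6  -1.5] rot 0.0000
0.03822337040068373 60.52536964416504 [-0.06389713 -0.14521648 -0.69655074]
```

Call:
apply_moves([
  {"offset": [-1,-34,0],"rotation": [0,0,0],"fingers": 20},
  {"offset": [-2,-68,0],"rotation": [0,0,0],"fingers": 20},
  {"offset": [-2,-68,0],"rotation": [0,0,0],"fingers": 20},
  {"offset": [-2,-68,0],"rotation": [0,0,0],"fingers": 20},
])

```text
time_s: 11.0
ee_pos: [0.4883, -0.1052, 0.1381]
tool_rot: [[-0.975, 0.224, 0.001], [0.224, 0.975, 0.0], [-0.001, 0.0, -1.0]]
force: [0.9, 1.2, -1.3]
opening: 0.0381
grasp_force: 60.6
```

Run:
```python
from h import *
st,im,C=look("wrist","w7.png"); delta(st,488.2,-106,82,167.1)
print(proj(C,[.4864,-.1056,.054]))
R=np.array(st["tool_rot"]);a=R[:2,0];b=R[:2,1]
for s in (-20,20): 
  q=np.r_[np.array([486.4,-105.6])+20*a+s*b,54]/1000; print("expected near corner",proj(C,q))
```

```text
t 11.00 pos [ 488.3 -105.2  138.1] yaw 167.08 q6 0.7 | off [-0.  -0.8 56.1] rot -0.0003
[[279.8558771  223.61773066]]
expected near corner [[245.42626025 191.28271864]]
expected near corner [[314.23225953 191.2902721 ]]
```

View pics/w7.png

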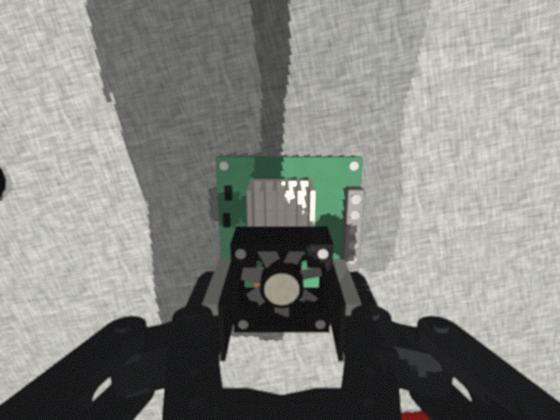

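Heat sink visible at u 247–314 as predicted; fan held squarely at u≈282. Lowering.

Call:
apply_moves([
  {"offset": [0,0,25],"rotation": [0,0,0],"fingers": 20},
  {"offset": [0,0,45],"rotation": [0,0,0],"fingers": 20},
  {"offset": [0,0,53],"rotation": [0,0,0],"fingers": 20},
  {"offset": [0,0,56],"rotation": [0,0,0],"fingers": 20},
  {"offset": [0,0,56],"rotation": [0,0,0],"fingers": 20},
])

```text
time_s: 11.55
ee_pos: [0.4882, -0.1036, 0.082]
tool_rot: [[-0.975, 0.22, -0.0], [0.22, 0.975, 0.0], [0.0, 0.0, -1.0]]
force: [-0.2, 0.0, 0.1]
opening: 0.0384
grasp_force: 60.6
```

Call:
apply_moves([
  {"offset": [0,-2,0.5],"rotation": [0,0,0],"fingers": 20},
  {"offset": [0,-2,1],"rotation": [0,0,0],"fingers": 20},
  {"offset": [0,-2,1],"rotation": [0,0,0],"fingers": 20},
])

```text
time_s: 11.85
ee_pos: [0.4886, -0.1057, 0.0817]
tool_rot: [[-0.975, 0.221, 0.002], [0.221, 0.975, 0.001], [-0.002, 0.002, -1.0]]
force: [-2.7, 3.0, 8.8]
opening: 0.0383
grasp_force: 61.6
```

Call:
apply_moves([
  {"offset": [0,0,1],"rotation": [0,0,0],"fingers": 20},
  {"offset": [0,0,1],"rotation": [0,0,0],"fingers": 20},
])

```text
time_s: 12.05
ee_pos: [0.4886, -0.1057, 0.0816]
tool_rot: [[-0.975, 0.221, 0.003], [0.221, 0.975, 0.001], [-0.002, 0.002, -1.0]]
force: [-5.6, 2.9, 19.0]
opening: 0.0382
grasp_force: 62.7
```

Contact (z as predicted). Ease off, release and rise.

Call:
apply_moves([
  {"offset": [0,0,-1.5],"rotation": [0,0,0],"fingers": 20},
  {"offset": [0,0,-1.5],"rotation": [0,0,0],"fingers": 65},
  {"offset": [0,0,-1.5],"rotation": [0,0,0],"fingers": 65},
  {"offset": [0,0,-1.5],"rotation": [0,0,0],"fingers": 65},
  {"offset": [0,0,-25],"rotation": [0,0,0],"fingers": 65},
])

```text
time_s: 12.55
ee_pos: [0.4851, -0.1061, 0.1018]
tool_rot: [[-0.975, 0.222, -0.006], [0.222, 0.975, 0.001], [0.006, -0.0, -1.0]]
force: [-0.4, 0.2, -0.3]
opening: 0.0552
grasp_force: 0.0
```

Call:
apply_moves([
  {"offset": [0,0,-40],"rotation": [0,0,0],"fingers": 100},
  {"offset": [0,0,-80],"rotation": [0,0,0],"fingers": 100},
  {"offset": [0,0,-110],"rotation": [0,0,0],"fingers": 100},
  {"offset": [0,0,-110],"rotation": [0,0,0],"fingers": 100},
  {"offset": [0,0,-110],"rotation": [0,0,0],"fingers": 100},
])

```text
time_s: 13.05
ee_pos: [0.4879, -0.1067, 0.2145]
tool_rot: [[-0.975, 0.222, 0.001], [0.222, 0.975, -0.0], [-0.001, -0.0, -1.0]]
force: [0.1, 0.4, -1.2]
opening: 0.0853
grasp_force: 0.0
```

Run:
```python
from h import *
st,im,C=look("wrist","w8.png"); delta(st,436,352,160,195)
```

```text
t 13.05 pos [ 487.9 -106.7  214.5] yaw 167.19 q6 0.5 | off [152.4 435.8  54.3] rot -0.4853
```

View pics/w8.png

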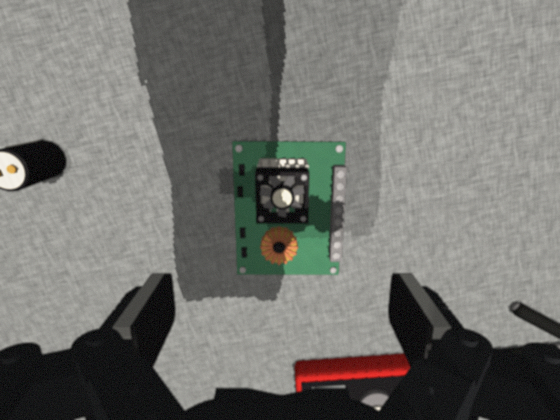

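Fan lies squarely on the heat sink (u 255–309, v ~168–223).

Run:
```python
from h import *
st=readout.state(); C=cam("wrist",st); im=cv2.imread("pics/w8.png"); g=cv2.cvtColor(im,cv2.COLOR_BGR2GRAY)
print([int(x) for x in g[150:230,262]]); print([int(x) for x in g[215,245:320]])
for uv in [(255,223),(309,223)]: print(np.round(ray(C,uv,.074)[0]*1000,1))
R=np.array(st["tool_rot"])
for sx in(-20,20):
  for sy in (-20,20): print(sx,sy,np.round(proj(C,np.r_[(np.array([486.4,-105.6])+sx*R[:2,0]+sy*R[:2,1])/1000,.074]),1))
```

```text
[71, 74, 71, 70, 70, 70, 63, 63, 71, 87, 94, 97, 96, 94, 94, 93, 76, 47, 21, 6, 15, 2, 16, 20, 25, 43, 61, 63, 64, 57, 31, 12, 14, 9, 31, 60, 74, 69, 67, 63, 65, 61, 62, 64, 60, 69, 81, 86, 85, 91, 89, 90, 83, 64, 43, 29, 23, 4, 17, 5, 6, 13, 15, 13, 6, 22, 52, 69, 76, 74, 63, 47, 29, 47, 63, 74, 71, 73, 72, 68]
[75, 73, 72, 70, 73, 68, 67, 71, 72, 68, 60, 38, 15, 12, 20, 34, 32, 22, 21, 9, 16, 13, 11, 15, 2, 14, 5, 10, 13, 11, 9, 18, 21, 36, 49, 49, 53, 57, 60, 55, 48, 38, 25, 11, 12, 22, 11, 14, 10, 15, 7, 12, 8, 17, 12, 15, 22, 29, 29, 33, 20, 10, 20, 32, 48, 55, 51, 54, 51, 49, 52, 53, 52, 49, 51]
[ 500.  -129.8   74. ]
[509.1 -89.9  74. ]
-20 -20 [[255.8 224.7]]
-20 20 [[308.5 224.7]]
20 -20 [[254.6 172.9]]
20 20 [[309.8 172.9]]
```

Call:
apply_moves([
  {"offset": [15,44,0],"rotation": [0,0,0],"fingers": 100},
  {"offset": [31,88,0],"rotation": [0,0,0],"fingers": 100},
  {"offset": [46,132,0],"rotation": [0,0,0],"fingers": 100},
  {"offset": [62,176,0],"rotation": [0,0,0],"fingers": 100},
  {"offset": [77,220,0],"rotation": [0,0,0],"fingers": 100},
])

```text
time_s: 13.6
ee_pos: [0.4595, 0.1264, 0.2125]
tool_rot: [[-0.975, 0.222, -0.003], [0.222, 0.975, -0.001], [0.003, -0.001, -1.0]]
force: [-0.4, 0.7, 0.6]
opening: 0.0851
grasp_force: 0.0
```

Call:
apply_moves([
  {"offset": [15,44,0],"rotation": [0,0,-0.1],"fingers": 100},
  {"offset": [30,87,0],"rotation": [0,0,-0.2],"fingers": 100},
  {"offset": [45,130,0],"rotation": [0,0,-0.3],"fingers": 100},
  {"offset": [60,173,15],"rotation": [0,0,-0.4],"fingers": 100},
  {"offset": [75,216,35],"rotation": [0,0,-0.485],"fingers": 100},
])

```text
time_s: 14.1
ee_pos: [0.4352, 0.354, 0.1779]
tool_rot: [[-0.965, -0.262, -0.0], [-0.262, 0.965, -0.001], [0.0, -0.0, -1.0]]
force: [1.1, -0.9, -0.2]
opening: 0.0858
grasp_force: 0.0
```

Call:
apply_moves([
  {"offset": [0,0,10],"rotation": [0,0,0],"fingers": 100},
  {"offset": [0,0,10],"rotation": [0,0,0],"fingers": 100},
  {"offset": [0,0,10],"rotation": [0,0,0],"fingers": 100},
])

```text
time_s: 14.4
ee_pos: [0.4353, 0.3508, 0.1682]
tool_rot: [[-0.966, -0.257, -0.002], [-0.257, 0.966, -0.002], [0.003, -0.002, -1.0]]
force: [-0.0, -0.3, 0.4]
opening: 0.0855
grasp_force: 0.0
```

Run:
```python
from h import *
st,im,C=look("wrist","w9.png"); delta(st,436,352,30,195)
R=np.array(st["tool_rot"])
for sx,sy in((-30,-13),(-30,13),(30,-13),(30,13)): print(sx,sy,np.round(proj(C,np.r_[(np.array([436,352])+sx*R[:2,0]+sy*R[:2,1])/1000,.05]),1))
```

```text
t 14.40 pos [435.3 350.8 168.2] yaw -165.08 q6 24.0 | off [ -1.4   1.2 138.2] rot -0.0014
-30 -13 [[264.  250.8]]
-30 13 [[300.4 250.9]]
30 -13 [[262.7 167.8]]
30 13 [[301.9 167.9]]
```

View pics/w9.png

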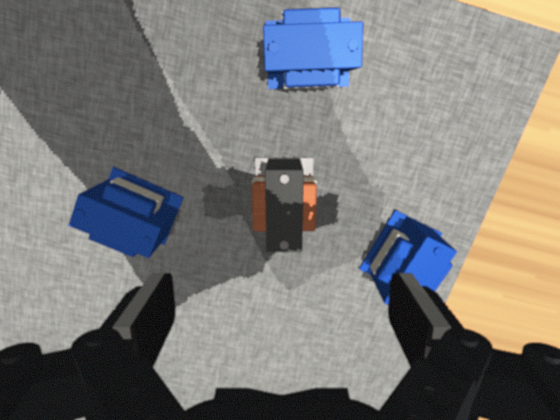

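Core top u 265–302, v 168–251, exactly as predicted; decoys clear of the finger slots. Fan check also agrees to 1 px.

Call:
apply_moves([
  {"offset": [-1,1,45],"rotation": [0,0,0],"fingers": 80},
  {"offset": [-1,1,90],"rotation": [0,0,0],"fingers": 80},
  {"offset": [-1,1,125],"rotation": [0,0,0],"fingers": 80},
  {"offset": [-1,1,137],"rotation": [0,0,0],"fingers": 80},
  {"offset": [-1,1,137],"rotation": [0,0,0],"fingers": 60},
])

```text
time_s: 14.95
ee_pos: [0.4362, 0.3519, 0.0316]
tool_rot: [[-0.966, -0.257, -0.002], [-0.257, 0.966, -0.002], [0.002, -0.001, -1.0]]
force: [0.4, 0.4, -0.2]
opening: 0.0554
grasp_force: 0.0
```

Call:
apply_moves([
  {"offset": [0,0,0],"rotation": [0,0,0],"fingers": 25},
  {"offset": [0,0,0],"rotation": [0,0,0],"fingers": 25},
  {"offset": [0,0,0],"rotation": [0,0,0],"fingers": 25},
  {"offset": [0,0,0],"rotation": [0,0,0],"fingers": 25},
  {"offset": [0,0,0],"rotation": [0,0,0],"fingers": 25},
])

```text
time_s: 15.45
ee_pos: [0.4376, 0.3542, 0.0337]
tool_rot: [[-0.966, -0.259, 0.002], [-0.259, 0.966, 0.001], [-0.002, 0.001, -1.0]]
force: [-0.5, -0.7, 6.6]
opening: 0.045
grasp_force: 63.7
```

Run:
```python
from h import *
st=readout.state(); print(st["opening"],st["grasp_force"],st["force"])
a=np.radians(-12.8); o=np.array([519,-108.5]); Y=np.array([-np.sin(a),np.cos(a)]); t=o+163*Y; print("targets",t,o+95*Y)
delta(st,t[0],t[1],110,167.2)
```

```text
0.04498637748532726 63.688881397247314 [-0.46649066 -0.68614458  6.60762773]
targets [555.11240511  50.44934475] [540.04710727 -15.86081134]
t 15.45 pos [437.6 354.2  33.7] yaw -165.01 q6 24.0 | off [ -35.2 -323.7  -76.4] rot 0.4850
```

Call:
apply_moves([
  {"offset": [0,0,-35],"rotation": [0,0,0],"fingers": 25},
  {"offset": [0,0,-75],"rotation": [0,0,0],"fingers": 25},
  {"offset": [-4,-35,-85],"rotation": [0,0,0],"fingers": 25},
  {"offset": [-9,-78,-85],"rotation": [0,0,0],"fingers": 25},
  {"offset": [-14,-121,-85],"rotation": [0,0,0],"fingers": 25},
])

```text
time_s: 15.95
ee_pos: [0.4818, 0.2396, 0.1179]
tool_rot: [[-0.966, -0.26, 0.001], [-0.26, 0.966, 0.001], [-0.001, 0.0, -1.0]]
force: [0.7, -0.2, -4.8]
opening: 0.045
grasp_force: 63.9
```

Call:
apply_moves([
  {"offset": [-5,-42,0],"rotation": [0,0,0.1],"fingers": 25},
  {"offset": [-10,-84,0],"rotation": [0,0,0.2],"fingers": 25},
  {"offset": [-15,-126,0],"rotation": [0,0,0.3],"fingers": 25},
  {"offset": [-20,-168,0],"rotation": [0,0,0.4],"fingers": 25},
  {"offset": [-23,-200,0],"rotation": [0,0,0.485],"fingers": 25},
])

```text
time_s: 16.45
ee_pos: [0.5558, 0.0507, 0.1171]
tool_rot: [[-0.974, 0.226, -0.0], [0.226, 0.974, -0.0], [-0.0, -0.0, -1.0]]
force: [0.5, 0.3, -4.2]
opening: 0.0446
grasp_force: 63.8
```

Call:
apply_moves([
  {"offset": [0,0,0],"rotation": [0,0,0],"fingers": 25},
  {"offset": [0,0,0],"rotation": [0,0,0],"fingers": 25},
  {"offset": [0,0,0],"rotation": [0,0,0],"fingers": 25},
])

```text
time_s: 16.75
ee_pos: [0.5547, 0.0537, 0.117]
tool_rot: [[-0.975, 0.22, -0.001], [0.22, 0.975, 0.0], [0.001, 0.0, -1.0]]
force: [1.1, 0.8, -4.9]
opening: 0.045
grasp_force: 63.9
```

Run:
```python
from h import *
st,im,C=look("wrist","w10.png"); print(st["opening"],st["force"])
delta(st,557,50,34,167.2)
hsv=cv2.cvtColor(im,cv2.COLOR_RGB2HSV)
for c in blobs((hsv[...,0]>45)&(hsv[...,0]<90)&(hsv[...,1]>100),300)[:2]: print(cv2.boundingRect(c),rect(C,cv2.convexHull(c),.014))
```

```text
0.045041114580426214 [ 1.13611525  0.80178741 -4.88425036]
t 16.75 pos [554.7  53.7 117. ] yaw 167.26 q6 18.2 | off [-3.1 -3.1 83. ] rot 0.0011
(0, 115, 117, 188) [520.1 -97.6  81.7 127.2  77.1]
```

View pics/w10.png

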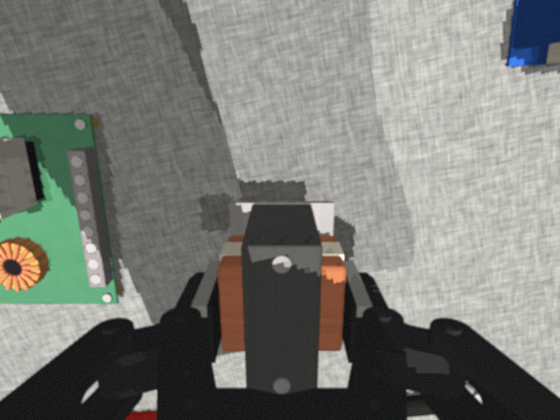

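Board's terminal edge from (96,114) to (117,303); consistent with the target. Descending.

Call:
apply_moves([
  {"offset": [-2,-2,30],"rotation": [0,0,0],"fingers": 25},
  {"offset": [-2,-2,60],"rotation": [0,0,0],"fingers": 25},
  {"offset": [-2,-2,76],"rotation": [0,0,0],"fingers": 25},
  {"offset": [-2,-2,82],"rotation": [0,0,0],"fingers": 25},
  {"offset": [-2,-2,82],"rotation": [0,0,0],"fingers": 25},
])

```text
time_s: 17.3
ee_pos: [0.556, 0.0516, 0.0351]
tool_rot: [[-0.976, 0.22, -0.001], [0.22, 0.976, 0.0], [0.001, -0.0, -1.0]]
force: [0.4, 0.9, -3.5]
opening: 0.0448
grasp_force: 63.9
```

Call:
apply_moves([
  {"offset": [0,0,1],"rotation": [0,0,0],"fingers": 25},
  {"offset": [0,0,1],"rotation": [0,0,0],"fingers": 25},
])

```text
time_s: 17.5
ee_pos: [0.5576, 0.0511, 0.035]
tool_rot: [[-0.975, 0.221, 0.002], [0.221, 0.975, 0.0], [-0.001, 0.0, -1.0]]
force: [0.5, -0.0, -5.1]
opening: 0.0448
grasp_force: 63.9
```

Call:
apply_moves([
  {"offset": [0,0,1],"rotation": [0,0,0],"fingers": 25},
  {"offset": [0,0,2],"rotation": [0,0,0],"fingers": 25},
  {"offset": [0,0,2],"rotation": [0,0,0],"fingers": 25},
])

```text
time_s: 17.8
ee_pos: [0.5576, 0.0508, 0.0337]
tool_rot: [[-0.975, 0.221, 0.002], [0.221, 0.975, 0.0], [-0.001, 0.001, -1.0]]
force: [-3.7, 0.6, 7.3]
opening: 0.0451
grasp_force: 65.2
```

Call:
apply_moves([
  {"offset": [0,0,-1],"rotation": [0,0,0],"fingers": 25},
  {"offset": [0,0,-1],"rotation": [0,0,0],"fingers": 70},
  {"offset": [0,0,-1],"rotation": [0,0,0],"fingers": 70},
  {"offset": [0,0,-1],"rotation": [0,0,0],"fingers": 70},
  {"offset": [0,0,-30],"rotation": [0,0,0],"fingers": 70},
])

```text
time_s: 18.3
ee_pos: [0.5539, 0.0503, 0.0594]
tool_rot: [[-0.975, 0.222, -0.006], [0.222, 0.975, -0.001], [0.006, -0.002, -1.0]]
force: [-0.6, -0.2, -1.0]
opening: 0.0598
grasp_force: 0.0
```

Call:
apply_moves([
  {"offset": [0,0,-45],"rotation": [0,0,0],"fingers": 100},
  {"offset": [0,0,-90],"rotation": [0,0,0],"fingers": 100},
  {"offset": [0,0,-135],"rotation": [0,0,0],"fingers": 100},
  {"offset": [0,0,-135],"rotation": [0,0,0],"fingers": 100},
])

```text
time_s: 18.7
ee_pos: [0.5611, 0.0509, 0.2043]
tool_rot: [[-0.975, 0.222, 0.011], [0.222, 0.975, 0.001], [-0.011, 0.004, -1.0]]
force: [0.8, 0.2, 0.3]
opening: 0.0855
grasp_force: 0.0
```

Run:
```python
from h import *
st,im,C=look("wrist","w11.png"); delta(st,422.6,-313.6,150,77.2)
a=np.radians(-12.8); o=np.array([518.5,-108]); X=np.array([np.cos(a),np.sin(a)]); Y=np.array([-np.sin(a),np.cos(a)])
for sx in(-30,30):
  for sy in (-13,13): print(sx,sy,np.round(proj(C,np.r_[(o+sx*X+(163+sy)*Y)/1000,.05]),1))
```

```text
t 18.70 pos [561.1  50.9 204.3] yaw 167.19 q6 18.0 | off [  54.8 -386.3   52.3] rot 1.5706
-30 -13 [[261.2 146.2]]
-30 13 [[295.9 146.2]]
30 -13 [[262.4 221.4]]
30 13 [[295.  221.4]]
```

View pics/w11.png

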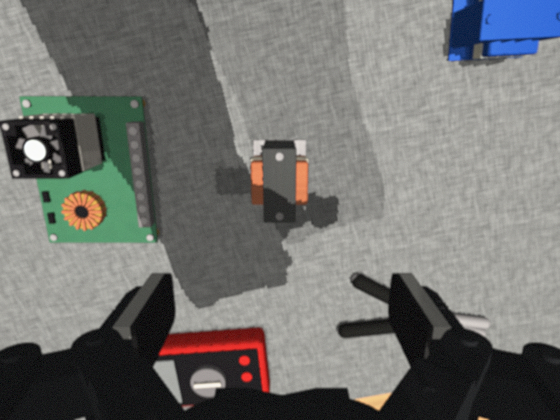

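Transformer stands as predicted (core u 263–296, v 149–222), stack undisturbed. Now the capacitor.

Call:
apply_moves([
  {"offset": [6,-45,0],"rotation": [0,0,0],"fingers": 100},
  {"offset": [13,-90,0],"rotation": [0,0,0],"fingers": 100},
  {"offset": [19,-135,0],"rotation": [0,0,0],"fingers": 100},
  {"offset": [26,-180,0],"rotation": [0,0,0],"fingers": 100},
  {"offset": [32,-225,0],"rotation": [0,0,0],"fingers": 100},
])

```text
time_s: 19.25
ee_pos: [0.4741, -0.1629, 0.1958]
tool_rot: [[-0.975, 0.221, -0.002], [0.221, 0.975, 0.001], [0.002, 0.0, -1.0]]
force: [0.6, 0.0, 0.2]
opening: 0.0856
grasp_force: 0.0
```

Call:
apply_moves([
  {"offset": [6,-42,0],"rotation": [0,0,0],"fingers": 100},
  {"offset": [12,-84,0],"rotation": [0,0,0],"fingers": 100},
  {"offset": [18,-126,0],"rotation": [0,0,0],"fingers": 100},
  {"offset": [23,-161,0],"rotation": [0,0,0],"fingers": 100},
])

```text
time_s: 19.65
ee_pos: [0.416, -0.315, 0.1957]
tool_rot: [[-0.975, 0.223, -0.002], [0.223, 0.975, 0.001], [0.002, 0.001, -1.0]]
force: [0.3, 0.1, -0.4]
opening: 0.0852
grasp_force: 0.0
```

Call:
apply_moves([
  {"offset": [0,0,0],"rotation": [0,0,0.147],"fingers": 100},
  {"offset": [0,0,0],"rotation": [0,0,0.294],"fingers": 100},
  {"offset": [0,0,0],"rotation": [0,0,0.441],"fingers": 100},
  {"offset": [0,0,0],"rotation": [0,0,0.588],"fingers": 100},
  {"offset": [0,0,0],"rotation": [0,0,0.735],"fingers": 100},
])

```text
time_s: 20.15
ee_pos: [0.4169, -0.3131, 0.1955]
tool_rot: [[-0.57, 0.822, -0.002], [0.822, 0.57, 0.002], [0.003, -0.001, -1.0]]
force: [-0.4, 1.1, -0.3]
opening: 0.0849
grasp_force: 0.0
```

Call:
apply_moves([
  {"offset": [0,0,0],"rotation": [0,0,0.147],"fingers": 100},
  {"offset": [0,0,0],"rotation": [0,0,0.294],"fingers": 100},
  {"offset": [0,0,0],"rotation": [0,0,0.441],"fingers": 100},
  {"offset": [0,0,0],"rotation": [0,0,0.588],"fingers": 100},
  {"offset": [0,0,0],"rotation": [0,0,0.735],"fingers": 100},
])

```text
time_s: 20.65
ee_pos: [0.4169, -0.313, 0.1956]
tool_rot: [[0.128, 0.992, -0.002], [0.992, -0.128, 0.002], [0.001, -0.002, -1.0]]
force: [0.5, -0.6, -0.6]
opening: 0.0855
grasp_force: 0.0
```

Call:
apply_moves([
  {"offset": [0,0,0],"rotation": [0,0,0.1],"fingers": 100},
  {"offset": [0,0,0],"rotation": [0,0,0.1],"fingers": 100},
  {"offset": [0,0,0],"rotation": [0,0,0.1],"fingers": 100},
])

```text
time_s: 20.95
ee_pos: [0.4172, -0.3132, 0.1962]
tool_rot: [[0.218, 0.976, -0.001], [0.976, -0.218, 0.001], [0.001, -0.002, -1.0]]
force: [0.3, 0.6, 0.3]
opening: 0.0854
grasp_force: 0.0
```

Run:
```python
from h import *
st,im,C=look("wrist","w12.png"); delta(st,422.6,-313.6,35,77.2)
g=cv2.cvtColor(im,cv2.COLOR_RGB2GRAY); u,v=proj(C,[.4226,-.3136,.055])[0].astype(int); print(u,v)
def show(m): 
  for c in blobs(m,60)[:4]:
    p=(ray(C,c.reshape(-1,2),.055)[:,:2]*1000).astype(np.float32); print(cv2.boundingRect(c),cv2.minEnclosingCircle(p))
w=np.zeros_like(g); w[v-45:v+45,u-45:u+45]=1
print("bright");show((g>140)&(w>0)); print("dark");show((g<55)&(w>0))
```

```text
t 20.95 pos [ 417.2 -313.2  196.2] yaw 77.38 q6 65.7 | off [  0.7   5.6 161.2] rot 0.0032
289 197
bright
(318, 152, 16, 10) ((454.09808349609375, -288.99102783203125), 6.407596588134766)
dark
(268, 161, 46, 57) ((424.0447998046875, -307.59210205078125), 21.67521858215332)
```

Call:
apply_moves([
  {"offset": [2,7,45],"rotation": [0,0,0],"fingers": 100},
  {"offset": [2,7,90],"rotation": [0,0,0],"fingers": 100},
  {"offset": [2,7,135],"rotation": [0,0,0],"fingers": 100},
  {"offset": [2,7,158],"rotation": [0,0,0],"fingers": 100},
  {"offset": [2,7,158],"rotation": [0,0,0],"fingers": 50},
])

```text
time_s: 21.5
ee_pos: [0.4221, -0.3111, 0.0356]
tool_rot: [[0.22, 0.976, -0.006], [0.976, -0.219, 0.004], [0.003, -0.007, -1.0]]
force: [0.9, 0.5, -0.3]
opening: 0.0728
grasp_force: 0.0
```

Call:
apply_moves([
  {"offset": [0,0,0],"rotation": [0,0,0],"fingers": 15},
  {"offset": [0,0,0],"rotation": [0,0,0],"fingers": 15},
  {"offset": [0,0,0],"rotation": [0,0,0],"fingers": 15},
  {"offset": [0,0,0],"rotation": [0,0,0],"fingers": 15},
  {"offset": [0,0,0],"rotation": [0,0,0],"fingers": 15},
])

```text
time_s: 22.0
ee_pos: [0.4265, -0.3144, 0.0414]
tool_rot: [[0.221, 0.975, 0.003], [0.975, -0.221, -0.002], [-0.002, 0.004, -1.0]]
force: [-0.1, 1.0, 6.3]
opening: 0.0333
grasp_force: 59.6
```

Run:
```python
from h import *
st=readout.state(); print(st["opening"],st["grasp_force"],st["force"])
a=np.radians(-12.8); o=np.array([518.5,-108]); t=o+95*np.array([-np.sin(a),np.cos(a)]); print(t)
delta(st,t[0],t[1],160,77.2)
```

```text
0.0333365502288645 59.5731121301651 [-0.11122853  1.00395384  6.29483068]
[539.54710727 -15.36081134]
t 22.00 pos [ 426.5 -314.4   41.4] yaw 77.25 q6 66.4 | off [ 316.4   44.7 -118.9] rot 0.0008
```

Call:
apply_moves([
  {"offset": [0,0,-35],"rotation": [0,0,0],"fingers": 15},
  {"offset": [0,0,-80],"rotation": [0,0,0],"fingers": 15},
  {"offset": [0,0,-125],"rotation": [0,0,0],"fingers": 15},
  {"offset": [30,4,-125],"rotation": [0,0,0],"fingers": 15},
  {"offset": [70,10,-125],"rotation": [0,0,0],"fingers": 15},
])

```text
time_s: 22.5
ee_pos: [0.4519, -0.2486, 0.1674]
tool_rot: [[0.224, 0.975, 0.005], [0.975, -0.224, -0.003], [-0.002, 0.006, -1.0]]
force: [-0.1, 0.9, -1.1]
opening: 0.0337
grasp_force: 59.9
```

Call:
apply_moves([
  {"offset": [40,6,0],"rotation": [0,0,0],"fingers": 15},
  {"offset": [80,11,0],"rotation": [0,0,0],"fingers": 15},
  {"offset": [120,17,0],"rotation": [0,0,0],"fingers": 15},
  {"offset": [160,23,0],"rotation": [0,0,0],"fingers": 15},
  {"offset": [200,28,0],"rotation": [0,0,0],"fingers": 15},
])

```text
time_s: 23.0
ee_pos: [0.5226, -0.0567, 0.1654]
tool_rot: [[0.221, 0.975, 0.002], [0.975, -0.221, -0.0], [0.0, 0.002, -1.0]]
force: [1.0, -0.6, -0.9]
opening: 0.0336
grasp_force: 59.9
```

Call:
apply_moves([
  {"offset": [30,4,0],"rotation": [0,0,0],"fingers": 15},
  {"offset": [45,6,0],"rotation": [0,0,0],"fingers": 15},
  {"offset": [45,6,0],"rotation": [0,0,0],"fingers": 15},
  {"offset": [45,6,0],"rotation": [0,0,0],"fingers": 15},
])

```text
time_s: 23.4
ee_pos: [0.5373, -0.0162, 0.1646]
tool_rot: [[0.221, 0.975, 0.0], [0.975, -0.221, -0.001], [-0.001, 0.0, -1.0]]
force: [-0.0, 0.1, -1.4]
opening: 0.0336
grasp_force: 59.9
```

Run:
```python
from h import *
st=readout.state(); print(st["opening"],st["grasp_force"],st["force"])
delta(st,539.3,-16.3,42,77.2)
```

```text
0.03363384014069478 59.88150894641876 [-0.04834791  0.07185327 -1.44082869]
t 23.40 pos [537.3 -16.2 164.6] yaw 77.25 q6 101.0 | off [  0.4   1.9 122.6] rot 0.0009
```

Call:
apply_moves([
  {"offset": [0,2,45],"rotation": [0,0,0],"fingers": 15},
  {"offset": [0,2,85],"rotation": [0,0,0],"fingers": 15},
  {"offset": [0,2,112],"rotation": [0,0,0],"fingers": 15},
  {"offset": [0,2,121],"rotation": [0,0,0],"fingers": 15},
  {"offset": [0,2,121],"rotation": [0,0,0],"fingers": 15},
])

```text
time_s: 23.9
ee_pos: [0.5382, -0.0175, 0.0432]
tool_rot: [[0.223, 0.975, -0.002], [0.975, -0.223, -0.0], [-0.001, -0.002, -1.0]]
force: [0.7, 0.0, -0.5]
opening: 0.0334
grasp_force: 60.0
```

Call:
apply_moves([
  {"offset": [0,0,1],"rotation": [0,0,0],"fingers": 15},
  {"offset": [0,0,2],"rotation": [0,0,0],"fingers": 15},
  {"offset": [0,0,2],"rotation": [0,0,0],"fingers": 15},
])

```text
time_s: 24.2
ee_pos: [0.5399, -0.0165, 0.0419]
tool_rot: [[0.221, 0.975, 0.001], [0.975, -0.221, -0.0], [0.0, 0.001, -1.0]]
force: [0.2, -0.3, -0.8]
opening: 0.0337
grasp_force: 60.0
```

Call:
apply_moves([
  {"offset": [0,0,1],"rotation": [0,0,0],"fingers": 15},
  {"offset": [0,0,2],"rotation": [0,0,0],"fingers": 15},
  {"offset": [0,0,2],"rotation": [0,0,0],"fingers": 15},
])

```text
time_s: 24.5
ee_pos: [0.54, -0.0163, 0.0414]
tool_rot: [[0.221, 0.975, 0.001], [0.975, -0.221, -0.0], [-0.0, 0.002, -1.0]]
force: [-6.3, -0.8, 17.4]
opening: 0.0335
grasp_force: 62.1
```

Call:
apply_moves([
  {"offset": [0,0,-1.5],"rotation": [0,0,0],"fingers": 15},
  {"offset": [0,0,-1.5],"rotation": [0,0,0],"fingers": 60},
  {"offset": [0,0,-1.5],"rotation": [0,0,0],"fingers": 60},
  {"offset": [0,0,-1.5],"rotation": [0,0,0],"fingers": 60},
  {"offset": [0,0,-20],"rotation": [0,0,0],"fingers": 60},
])

```text
time_s: 25.0
ee_pos: [0.5372, -0.0161, 0.0572]
tool_rot: [[0.221, 0.975, -0.005], [0.975, -0.221, 0.0], [-0.001, -0.005, -1.0]]
force: [-0.4, -0.1, 0.8]
opening: 0.0511
grasp_force: 0.0
```

Call:
apply_moves([
  {"offset": [0,0,-45],"rotation": [0,0,0],"fingers": 60},
  {"offset": [0,0,-90],"rotation": [0,0,0],"fingers": 100},
  {"offset": [0,0,-135],"rotation": [0,0,0],"fingers": 100},
  {"offset": [0,0,-170],"rotation": [0,0,0],"fingers": 100},
  {"offset": [0,0,-170],"rotation": [0,0,0],"fingers": 100},
])

```text
time_s: 25.5
ee_pos: [0.5426, -0.0162, 0.2347]
tool_rot: [[0.221, 0.975, 0.009], [0.975, -0.221, -0.0], [0.002, 0.009, -1.0]]
force: [1.2, -0.1, -0.5]
opening: 0.0855
grasp_force: 0.0
```

Run:
```python
from h import *
st,im,C=look("wrist","w13.png"); print(st["time_s"],st["ee_pos"],st["qvel"])
print("cap top exp",proj(C,[.5396,-.0154,.055]),"tr",proj(C,[.5548,.0508,.05]),"fan",proj(C,[.4864,-.1056,.074]))
```

```text
25.5 [ 0.54257496 -0.01623071  0.23473308] [-3.19402541e-02  2.43650583e+00 -4.98401681e+00 -4.15170267e+00
 -1.04932816e-03  1.10230085e-01]
cap top exp [[276.82465543 186.22989212]] tr [[276.83486167 102.65984325]] fan [[240.62852259 302.17722288]]
```

View pics/w13.png

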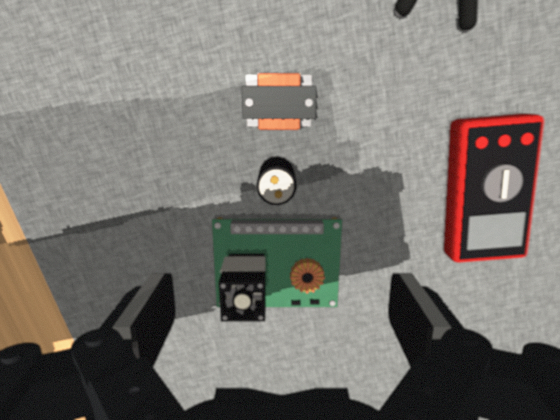

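The capacitor top is at (276,186), the transformer at (279,102) and the fan at (243,300), all within a few pixels of their expected places. Everything is upright and clear of the robot.

```bash
python3 -c "
from rig import bot
print(bot.hand_in())"
```

```text
the job is handed in; nothing more can be done
None
```

The job is handed in at about 25.5 s. The last wrist image shows the heat sink and fan stacked on the module, and the transformer and capacitor upright within a few millimetres of their places. The meter, pliers and tumbler were not touched. The hand-in returned no verdict.

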